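# Release and tilt out the locked pegboard bin

## Robot

A 7-joint arm with a two-finger parallel gripper is mounted at the origin on the work surface. World frame = base frame: x ahead of the robot, y to its left, z up, the work surface at z = 0. Lengths are in m, angles in rad, forces in N, time in s.
With the tool pointing down it reaches from about 0.425 to 0.925 m from the base axis. Payload 6.8 kg.
Tool frame: the origin (TCP) lies on the centre line of the jaws, within the pads' length; the fingertips stand 11 mm ahead of it and the grasp point (between the pads) lies 8 mm behind it; z points along the fingers, y is the direction in which the jaws open and shut (so a half turn about z gives the same grasp; the last joint's range is limited). The gripper opens to 85 mm and grips with 20 to 120 N. Pads are 22 mm wide; open, the fingers measure 114 mm over their backs; the gripper's body (76 mm by 85 mm) begins 54 mm behind the grasp point. The pads swing forward as they close: fully open they stand 13 mm farther back than shut.
Start: joints at [-1.411, 0.477, 0.022, 1.555, -0.011, 1.109, -0.083], TCP at [0.179, 0.651, 0.213] pointing down, gripper open.
Joint ranges: [-2.96, 2.96], [-0.34, 2.1], [-1.41, 1.46], [0.24, 2.44], [-1.37, 4.51], [0.17, 1.92], [-2.96, 2.96]. Speed limits (rad/s): [2.39, 2.39, 3.14, 3.14, 3.14, 3.14, 3.14].

## Interface

Orientations are given as a rotation vector (axis times angle).
In Python, from bench import r gives the robot as it stands.
- The arm moves only by the tool send_rows, never from a script. Its argument "deltas" is a list of rows, each a list of 7 numbers: the opening, from 0 (shut) to 1 (fully open), then the shift along the tool's x, y, z as a fraction of full scale, then the turn, a rotation vector about the tool's x, y, z as a fraction of full scale. In form: [[hand, x, y, z, ax, ay, az], ...]. A call has 1 to 20 rows; each row is the pose to reach, as a shift and turn from the pose commanded when the call began, along the tool's axes at that moment, turning the shorter way round; what a row does not reach only later rows make up. Full scale, the value 1, is 150 mm for a shift and 180 degrees for a turn. A row lasts 1/12 s, in which the tool goes at most 41.7 mm and 7.16 degrees, less where a joint would pass 70% of its speed; a pose out of reach is approached as far as the arm can. A call with a number of a shift or a turn outside -1 to 1 is refused whole. A call with a gripper value outside its range is refused whole. The fingers move at their own pace and stop on an object; "squeeze" is the grip in N (left out, the last holds). Time passes only in rows, so rows that repeat a pose let the fingers close. It gives the time, the measured TCP pose, the force and the opening at its end, in the units of the state.
- r.get_obs(): the state, without advancing time (a new reading comes with each control period).
- r.grab_frame(name): name is "scene" or "top" or "wrist"; returns a dict with "pixels" (400x640x3 uint8, red, green, blue), "camera_matrix" (3x3 intrinsics, pixels), "rvec" (rotation vector, rad) and "tvec" (3), from world to camera coordinates, as OpenCV has them. Camera axes: x right, y down, z forward; pixel columns grow to the right and rows downward; lengths in m; the calibration is good to about 2 mm. A picture is of the moment at which its call begins. There is no depth.
- r.hand_in(): hands the job in, once; it reports no verdict.
The state is a dict: "clock": time; "joints": joint angles; "qvel": joint speeds; "tau": joint torques, N m; "tcp_pos": TCP position; "orientation": TCP orientation; "contact_force": force on the tool from outside, world axes, zero at the start; "moment": the same for the moment, N m; "grip_width": finger opening in m.
Only numpy, scipy, OpenCV 4.12 (cv2) and the standard library are available. Lean on these libraries where they do the work, as an engineer would, in place of code of your own. Each camera call takes 0.05 s, during which the arm holds its last target. There are 200 camera calls.

## Task

Open the locked tilt-out bin on the pegboard: with a fingertip press the round spring button on top of the bin down and hold it down while you push the steel slide bolt out of the strike hook, over the button, as far as the bolt goes. Then put a fingertip behind the bin's raised front edge and push the front outward until the bin is tilted fully out. Only press and push, gently and never gripping or lifting anything; leave the things around it where they are and take the hand away at the end.

Things in the scene. Friction and masses are not known exactly. Their poses are not given: they have to be found in the camera images.
- bin_case: white bin case on the grey pegboard, fixed, 130 deep (x) x 280 wide (y) x 150 high mm. Origin: centre of its underside, 45 mm above the work surface; x points from the bin's front to the pegboard, y along the board, z up. (x, y, z) below are mm in this frame. Flat top at z = 150; the pegboard's face is at x = 71, its top edge at z = 210.
- rear_rail (a point): middle of the rear of the two bolt guide rails on the case top, at (28, 65, 164). Both rails run along y from 0 to 134 and stand 14 mm above the case top: front rail x -52 to -43, rear rail x 23 to 32.
- lock_button (a joint): travel of the round steel spring button (the plunger), m: 0 up, 0.014 fully down. 28 mm across, upright axis at (-3, 45). Its flat top is 15 mm above the case top when up (4 mm above the bolt), 1 mm when fully down. Spring 3 N to start, 6.5 N fully down; it springs back when let go. The bolt can pass over it only when it is down by more than 0.011.
- button_top (a point): centre of the spring button's top face; moves with the button
- slide_bolt (a joint): travel of the slide bolt along the case's +y, m: 0 locked, 0.045 fully drawn (stop). Flat steel plate 7 mm thick, x -45 to 26, y -37 to 84 when locked, underside 4 mm and top 11 mm above the case top. While the button is up it blocks the bolt (about 5 mm of play). Drawn, the bolt's shoulder (31 mm long, on the notch's -y side) lies over the button and keeps it down. Friction 1.2 N, up to 3 N over the button.
- notch_wall (a point): middle of the top edge of the +y end wall of the bolt's thumb notch, the wall to push to +y; moves with the bolt. The notch is 38 mm wide (y 26 to 64 when locked), x -25 to 26, open to the pegboard side, with the button in its middle in y. A finger pressing the button in the notch and moving to +y meets this wall and takes the bolt along.
- tongue_tip (a point): end of the bolt's tongue (20 mm wide), at (-35, -37) when locked; the tongue passes under the strike hook and is out of it when the bolt is drawn by more than 0.022
- bin (a joint): tilt of the bin, rad: 0 shut, 0.6 fully tilted out (stop), its front moving away from the pegboard (case -x). The hinge is stiff (2 to 3 N at the top edge); the bin stays where it is left. The bin's steel strike hook (y -29 to -15, x -65 to -19, up to 18 mm above the case top when shut) holds it shut while the bolt's tongue is under it.
- bin_hinge (a point): middle of the bin's hinge line (along y, at the front's bottom edge), at (-67, 0, 8); fixed
- panel_edge (a point): top edge of the inner (pegboard side) face of the bin's 6 mm thick front panel, at (-65, -85, 178) when shut: the panel stands 28 mm above the case top, 170 mm above the hinge. Moves with the bin. A free spot to push from: the case top behind it is bare from x -65 to x about 5, y -135 to -35.
- power_bank: black power bank 16 x 72 x 138 mm standing in a clear cradle on the pegboard, 272 mm to the -y side of its middle; origin: centre of its underside. Leave alone.
- key_cover: orange silicone key cover 36 x 58 x 16 mm lying on top of the bin case, near its rear edge on the -y side; origin: centre of its underside. Leave alone.
- polish_tin: shoe polish tin, 70 mm across, 25 mm high, on the cabinet top; origin: centre of its underside. Leave alone.
- shoe_brush: shoe brush 50 x 150 x 36 mm on the cabinet top; origin: centre of its underside. Leave alone.
- glasses_case: dark glasses case 62 x 155 x 36 mm on the cabinet top; origin: centre of its underside. Leave alone.
- care_bottle: shoe care bottle 48 mm across, 145 mm high, standing on the cabinet top; origin: centre of its underside. Leave alone.

How it is judged:
On the way, in this order (a step that is already met when the one before it is completed fails the run):
1. the spring button is pressed down with the bolt still in the strike hook (value of joint lock_button above 0.0105 m and value of joint slide_bolt below 0.02 m), for 0.05 s.
2. the bolt is drawn over the button, out of the strike hook, while the bin is still shut (value of joint slide_bolt above 0.038 m and value of joint lock_button above 0.0095 m and value of joint bin below 0.06 rad), for 0.1 s.
3. the bin is tilted out (value of joint bin above 0.5 rad), for 0.1 s.
At the end, for the whole second after the job is handed in: bolt drawn by more than 38 of its 45 mm with the button held down under it, bin at rest and tilted out by more than 0.5 of its 0.6 rad, every loose thing within 20 mm of where it was, the hand clear (value of joint slide_bolt above 0.038 m and value of joint lock_button above 0.0095 m and value of joint bin between 0.5 and 0.65 rad and velocity of joint bin between -0.05 and 0.05 rad/s and distance of each of power_bank, key_cover, polish_tin, shoe_brush, glasses_case, care_bottle from where it was at the start of the episode below 0.02 m); the robot touches nothing.
It fails at once if a loose thing is knocked, lifted or carried (moved by more than 20 mm) (distance of any of power_bank, key_cover, polish_tin, shoe_brush, glasses_case, care_bottle from where it was at the start of the episode above 0.02 m).
It fails at once if a loose thing is gripped (contact force between the fingers and power_bank above 15 N or contact force between the fingers and key_cover above 15 N or contact force between the fingers and polish_tin above 15 N or contact force between the fingers and shoe_brush above 15 N or contact force between the fingers and glasses_case above 15 N or contact force between the fingers and care_bottle above 15 N).
It fails at once if the bin's front panel is gripped: fingers bear on its outer face with more than 10 N (contact force between the fingers and bin_c0 above 10 N).
It fails at once if the bin is wrenched instead of pushed (more than 60 N) (contact force between the fingers and bin above 60 N).
It fails at once if the bolt is gripped or forced instead of pushed (more than 60 N) (contact force between the fingers and slide_bolt above 60 N).
It also fails if it takes over 48 s, if anything falls off the work surface, if the arm or the gripper's body presses on something with over 40 N, if the wrist force passes 120 N, or if a joint passes its speed limit or range.

## Working session

There is one attempt and no reset: what is moved stays moved. The work goes in short steps, Python scripts to look and compute and a tool call to move; the robot and the scene stay as the last step left them, time stands still between calls to the robot, and variables do not carry over. Pictures are saved under pics/ and viewed, about 8 in all and at most 12, crops included, and the job is handed in when it is done.

Besides the shell and the picture viewer there is one more tool, called after ">>>" in YAML: its name, and indented under it one key for each argument. send_rows: Moves the arm, as the interface text tells. Shift numbers are shares of 150 mm and turn numbers shares of 180 degrees, none past 1 either way. Its arguments: {"type":"object","properties":{"deltas":{"type":"array","items":{"type":"array","items":{"type":"number"}}},"squeeze":{"type":"number"}},"required":["deltas"]}

```bash
mkdir -p pics; ls
python3 - <<'E'
from bench import r
import cv2,numpy as np
o=r.get_obs()
for k,v in o.items(): print(k,np.round(v,4))
for n in("scene","top"):
    f=r.grab_frame(n); cv2.imwrite(f"pics/{n}0.png",f["pixels"][:,:,::-1]); print(n,f["camera_matrix"].tolist(),f["rvec"],f["tvec"])
    np.savez(f"{n}0.npz",**f)
E
```

```text
pics
clock 0.0
joints [-1.4111  0.4778  0.0224  1.5565 -0.0115  1.1093 -0.0831]
qvel [ 0.0011 -0.0008  0.0014  0.0002 -0.0009 -0.0017 -0.0008]
tau [ 6.00000e-04 -5.96448e+01  1.60810e+00 -2.81209e+01  1.25000e-02
  9.10000e-03 -0.00000e+00]
tcp_pos [0.1785 0.6503 0.212 ]
orientation [-4.1950e-01 -3.1134e+00  2.9000e-03]
contact_force [-0.5006  0.0481  0.4554]
moment [-0.003   0.0017 -0.0236]
grip_width 0.0854
scene [[415.9551228875549, 0.0, 320.12066310096344], [0.0, 415.9551228875549, 202.162290355537], [0.0, 0.0, 1.0]] [ 1.48761613 -2.55366938  0.40505524] [0.18074993 0.52822971 1.0027711 ]
top [[444.31768684197016, 0.0, 315.92238956716955], [0.0, 444.31768684197016, 200.98858592746177], [0.0, 0.0, 1.0]] [ 2.0951619  -2.14739387  0.17605331] [-0.05073981  0.54840791  1.20886763]
```

View pics/scene0.png

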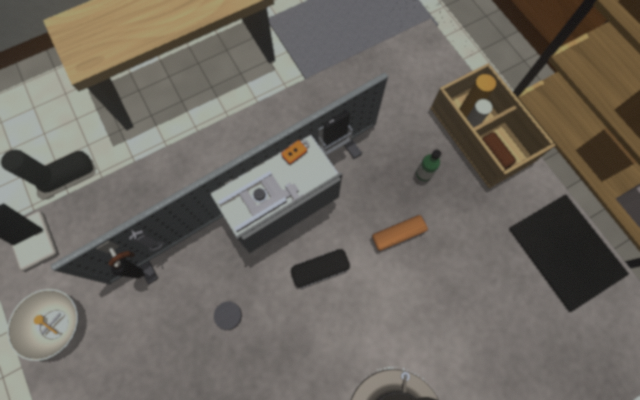

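View pics/top0.png

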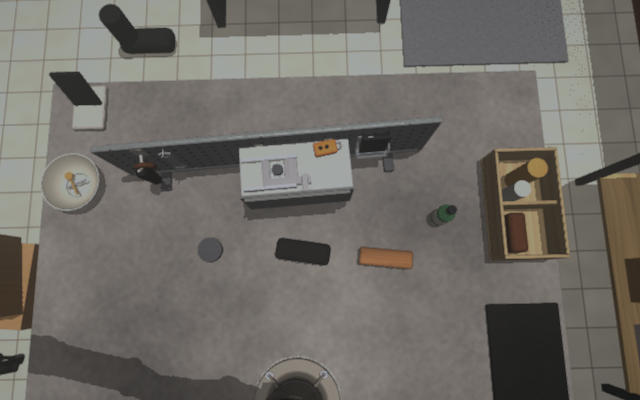

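```bash
cat > h.py <<'E'
import cv2,numpy as np
def ld(n): return dict(np.load(n))
def proj(f,P):
    return cv2.projectPoints(np.float64(P).reshape(-1,3),f["rvec"],f["tvec"],f["camera_matrix"],None)[0].reshape(-1,2)
def ray(f,uv,z):
    R=cv2.Rodrigues(f["rvec"])[0];C=-R.T@f["tvec"].ravel()
    d=np.c_[np.float64(uv).reshape(-1,2),np.ones(len(np.float64(uv).reshape(-1,2)))]@np.linalg.inv(f["camera_matrix"]).T@R
    return C+d*((z-C[2])/d[:,2])[:,None]
def px(f,P): return proj(f,P)
E
python3 - <<'E'
from h import *
s,t=ld("scene0.npz"),ld("top0.npz")
for n,f in(("s",s),("t",t)):
    R=cv2.Rodrigues(f["rvec"])[0];print(n,"C",-R.T@f["tvec"].ravel())
    print(proj(f,[[0,0,0],[.3,0,0],[0,.3,0],[.1785,.65,.2]]).round())
print(ray(s,[[259,195]],.21),ray(t,[[277,170]],.21))
a=cv2.resize(s["pixels"][130:255,200:350],None,fx=5,fy=5,interpolation=cv2.INTER_CUBIC)[:,:,::-1]
b=cv2.resize(t["pixels"][130:215,230:362],None,fx=6,fy=6,interpolation=cv2.INTER_CUBIC)[:,:,::-1]
cv2.imwrite("pics/c_s.png",a[:600]);cv2.imwrite("pics/c_t.png",b)
E
```

```text
s C [0.25547997 0.06215371 1.1171902 ]
[[395. 421.]
 [333. 310.]
 [285. 493.]
 [ 62. 543.]]
t C [ 0.32266858 -0.07853317  1.28623646]
[[297. 403.]
 [296. 290.]
 [187. 405.]
 [ 17. 351.]]
[[0.59756807 0.03094651 0.21      ]] [[0.59891398 0.02924974 0.21      ]]
```

View pics/c_s.png

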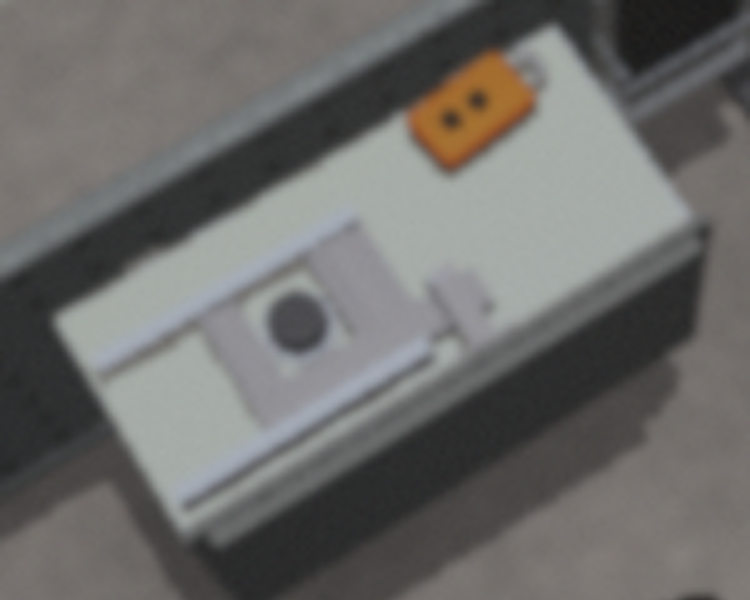

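View pics/c_t.png

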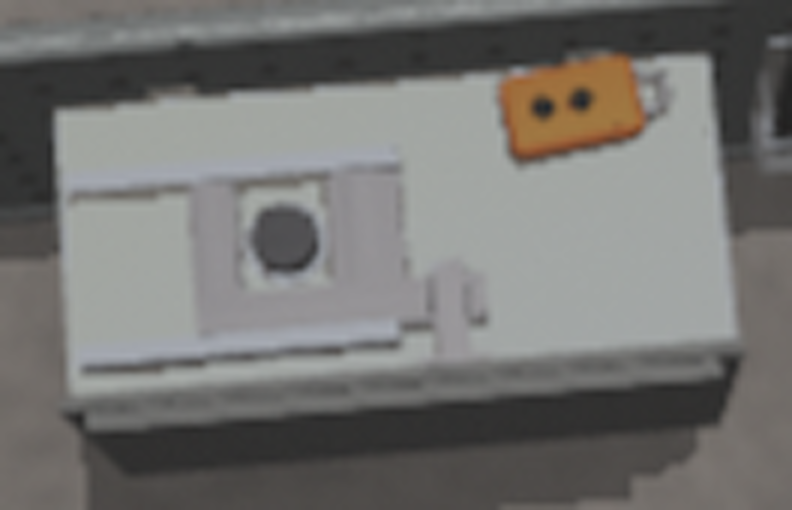

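Run:
```python
from h import *
s,t=ld("scene0.npz"),ld("top0.npz")
# button centroid
for n,f,(u,v) in(("s",s,(259,195)),("t",t,(277,170))):
    g=f["pixels"][v-14:v+15,u-14:u+15].mean(2); m=(g<115).astype(np.uint8)
    k,l,st,c=cv2.connectedComponentsWithStats(m); i=l[14,14]; q=c[i]+[u-14,v-14]
    print(n,q,st[i],"z.210",ray(f,[q],.21))
C={"t":(t,np.array([[55,110],[712,55]])/6+[230,130]),"s":(s,np.array([[55,318],[555,25]])/5+[200,130])}
for n,(f,uv) in C.items():
    P=ray(f,uv,.195);d=P[0]-P[1];print(n,"back corners",P.round(4),"len",np.linalg.norm(d),"yaw",np.degrees(np.arctan2(-d[0],d[1])))
# rails tops z=.209 (rear rail ends, front ends)
for n,f,uv in(("t",t,np.array([[70,187],[400,157],[82,360],[398,330]])/6+[230,130]),("s",s,np.array([[100,368],[355,222],[185,498],[430,350]])/5+[200,130])):
    P=ray(f,uv,.209);print(n,P.round(4))
    for a,b in((0,1),(2,3)):
        d=P[a]-P[b];print(np.linalg.norm(d),np.degrees(np.arctan2(-d[0],d[1])))
```

```text
s [259.04504505 194.32432432] [  9   8  12  12 111] z.210 [[0.59898881 0.03010787 0.21      ]]
t [276.98019802 169.53465347] [  9   8  11  12 101] z.210 [[0.60011161 0.02929018 0.21      ]]
t back corners [[ 0.6625  0.1272  0.195 ]
 [ 0.6789 -0.1534  0.195 ]] len 0.2810713992129732 yaw 3.3631911064057958
s back corners [[ 0.6619  0.1269  0.195 ]
 [ 0.6795 -0.1518  0.195 ]] len 0.27919331724916047 yaw 3.599427972347798
t [[ 0.6244  0.118   0.209 ]
 [ 0.6336 -0.0204  0.209 ]
 [ 0.5503  0.1126  0.209 ]
 [ 0.5595 -0.0184  0.209 ]]
0.1387058759822112 3.788550082790228
0.13128558117416486 4.021145395233455
s [[ 0.6235  0.1182  0.209 ]
 [ 0.6297 -0.0168  0.209 ]
 [ 0.5489  0.1113  0.209 ]
 [ 0.5564 -0.0176  0.209 ]]
0.13514605272300215 2.638792997858
0.12907923978083718 3.3389132433724544
```

>>> send_rows:
  deltas:
    - [0, 0, 0, -0.2, 0, 0, 0.03]
    - [0, 0, 0, -0.4, 0, 0, 0.065]
    - [0, 0, 0, -0.6, 0, 0, 0.1]
    - [0, 0, 0, -0.8, 0, 0, 0.135]
    - [0, 0, 0, -0.9, 0, 0, 0.17]
    - [0, 0, 0, -0.9, 0, 0, 0.205]
    - [0, 0, 0, -0.9, 0, 0, 0.24]
    - [0, 0, 0, -0.9, 0, 0, 0.275]
    - [0, 0, 0, -0.9, 0, 0, 0.31]
    - [0, 0, 0, -0.9, 0, 0, 0.345]
    - [0, 0, 0, -0.9, 0, 0, 0.38]
    - [0, 0, 0, -0.9, 0, 0, 0.395]
    - [0, 0, 0, -0.9, 0, 0, 0.395]
    - [0, 0, 0, -0.9, 0, 0, 0.395]
  squeeze: 20

```text
clock: 1.27
tcp_pos: [0.1784, 0.6508, 0.3475]
orientation: [2.149, 2.291, -0.001]
contact_force: [0.0, 0.9, 0.2]
grip_width: 0.0002
```

>>> send_rows:
  deltas:
    - [0, -0.2, 0.12, 0, 0, 0, 0]
    - [0, -0.4, 0.24, 0, 0, 0, 0]
    - [0, -0.6, 0.36, 0, 0, 0, 0]
    - [0, -0.8, 0.48, 0, 0, 0, 0]
    - [0, -1, 0.6, 0, 0, 0, 0]

```text
clock: 1.68
tcp_pos: [0.2785, 0.5052, 0.3479]
orientation: [2.149, 2.291, -0.0]
contact_force: [0.4, 0.5, 0.5]
grip_width: 0.0003
```

>>> send_rows:
  deltas:
    - [0, -0.2, 0.12, 0, 0, 0, 0]
    - [0, -0.4, 0.24, 0, 0, 0, 0]
    - [0, -0.6, 0.36, 0, 0, 0, 0]
    - [0, -0.8, 0.48, 0, 0, 0, 0]
    - [0, -1, 0.6, 0, 0, 0, 0]

```text
clock: 2.1
tcp_pos: [0.3775, 0.361, 0.3481]
orientation: [-2.149, -2.291, -0.0]
contact_force: [0.8, 0.8, -0.3]
grip_width: -0.0002
```

>>> send_rows:
  deltas:
    - [0, -0.2, 0.12, 0, 0, 0, 0]
    - [0, -0.4, 0.24, 0, 0, 0, 0]
    - [0, -0.6, 0.36, 0, 0, 0, 0]
    - [0, -0.8, 0.48, 0, 0, 0, 0]
    - [0, -1, 0.6, 0, 0, 0, 0]

```text
clock: 2.52
tcp_pos: [0.4766, 0.2169, 0.3481]
orientation: [-2.149, -2.291, -0.001]
contact_force: [0.6, 0.1, 0.1]
grip_width: 0.0001
```

>>> send_rows:
  deltas:
    - [0, -0.2, 0.12, 0, 0, 0, 0]
    - [0, -0.4, 0.24, 0, 0, 0, 0]
    - [0, -0.6, 0.36, 0, 0, 0, 0]
    - [0, -0.8, 0.48, 0, 0, 0, 0]
    - [0, -1, 0.6, 0, 0, 0, 0]
    - [0, -1, 0.6, 0, 0, 0, 0]
    - [0, -1, 0.6, 0, 0, 0, 0]

```text
clock: 3.1
tcp_pos: [0.5757, 0.0718, 0.3478]
orientation: [2.155, 2.285, -0.001]
contact_force: [-0.0, 1.2, 0.1]
grip_width: -0.0003
```

>>> send_rows:
  deltas:
    - [0, -0.15, 0.07, 0, 0, 0, 0]
    - [0, -0.29, 0.141, 0, 0, 0, 0]
    - [0, -0.29, 0.141, 0.2, 0, 0, 0]
    - [0, -0.29, 0.141, 0.4, 0, 0, 0]
    - [0, -0.29, 0.141, 0.4, 0, 0, 0]
    - [0, -0.29, 0.141, 0.4, 0, 0, 0]

```text
clock: 3.6
tcp_pos: [0.5976, 0.034, 0.2871]
orientation: [-2.146, -2.29, 0.004]
contact_force: [0.2, 0.4, 1.0]
grip_width: 0.0002
```

Run:
```python
from bench import r
import cv2,numpy as np
from h import *
fs={}
for n in("scene","top","wrist"):
    f=r.grab_frame(n); np.savez(n+"1.npz",**f); fs[n]=f
w=fs["wrist"]
o=r.get_obs();print(o["tcp_pos"],o["orientation"])
a=np.radians(3.5);R=np.array([[np.cos(a),-np.sin(a)],[np.sin(a),np.cos(a)]]);O=np.array([.6055,-.016])
im=w["pixels"][:,:,::-1].copy()
for p in([-3,45,165],[-25,64,161],[26,64,161],[-25,26,161],[26,26,161],[28,0,164],[28,134,164],[-65,-85,178]):
    P=np.r_[O+R@(np.array(p[:2])/1000),p[2]/1000+.045];u=proj(w,P)[0];print(p,u.round(1))
    if 0<u[0]<640 and 0<u[1]<400: cv2.circle(im,(int(u[0]),int(u[1])),2,(0,0,255),-1)
cv2.imwrite("pics/w1.png",im)
```

```text
[0.59984376 0.03319432 0.28997488] [2.14867642 2.28998028 0.00391027]
[-3, 45, 165] [320.6 210.3]
[-25, 64, 161] [289.8 183.1]
[26, 64, 161] [361.2 183.2]
[-25, 26, 161] [290.9 233.2]
[26, 26, 161] [359.5 233.2]
[28, 0, 164] [361.5 267. ]
[28, 134, 164] [368.4  79.2]
[-65, -85, 178] [240.8 374.5]
```

View pics/w1.png

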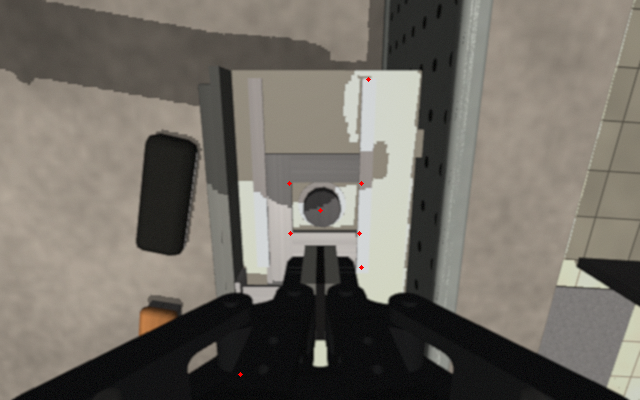

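>>> send_rows:
  deltas:
    - [0, 0, 0, 0.1, 0, 0, 0]
    - [0, 0, 0, 0.2, 0, 0, 0]
    - [0, 0, 0, 0.3, 0, 0, 0]
    - [0, 0, 0, 0.36, 0, 0, 0]
    - [0, 0, 0, 0.4, 0, 0, 0]
    - [0, 0, 0, 0.4, 0, 0, 0]
    - [0, 0, 0, 0.4, 0, 0, 0]

```text
clock: 4.33
tcp_pos: [0.5994, 0.0324, 0.2288]
orientation: [2.151, 2.289, 0.001]
contact_force: [0.7, -0.6, -0.2]
grip_width: -0.0004
```

Run:
```python
from bench import r
import time
from h import *
for i in range(3):
    f=r.grab_frame("top");o=r.get_obs();print(o["clock"],o["tcp_pos"].round(4) if hasattr(o["tcp_pos"],"round") else o["tcp_pos"],o["contact_force"],o["joints"])
```

```text
4.3833 [0.5996 0.0324 0.229 ] [ 0.61916159 -0.04360284  0.1234092 ] [-0.65876131  0.39168718  0.66277538  1.75773058 -0.26938797  1.08294879
  0.15670617]
4.4333 [0.5996 0.0323 0.2291] [ 0.20282217  0.22656149 -0.66552386] [-0.65871078  0.39156623  0.66281065  1.75772836 -0.26938506  1.08283932
  0.15676577]
4.4833 [0.5996 0.0323 0.229 ] [ 0.16368588  0.45927878 -0.66855933] [-0.65866859  0.39154818  0.66276001  1.7578979  -0.26944374  1.08271144
  0.15677848]
```

>>> send_rows:
  deltas:
    - [0, -0.013, 0.003, 0.02, 0, 0, 0]
    - [0, -0.013, 0.003, 0.04, 0, 0, 0]
    - [0, -0.013, 0.003, 0.06, 0, 0, 0]
    - [0, -0.013, 0.003, 0.08, 0, 0, 0]
    - [0, -0.013, 0.003, 0.08, 0, 0, 0]
    - [0, -0.013, 0.003, 0.08, 0, 0, 0]

```text
clock: 4.98
tcp_pos: [0.5993, 0.0305, 0.2156]
orientation: [-2.151, -2.289, 0.001]
contact_force: [0.3, 0.5, 0.6]
grip_width: -0.0001
```

>>> send_rows:
  deltas:
    - [0, 0, 0, 0.02, 0, 0, 0]
    - [0, 0, 0, 0.04, 0, 0, 0]
    - [0, 0, 0, 0.05, 0, 0, 0]
    - [0, 0, 0, 0.05, 0, 0, 0]
    - [0, 0, 0, 0.05, 0, 0, 0]

```text
clock: 5.4
tcp_pos: [0.5994, 0.0304, 0.2084]
orientation: [-2.151, -2.289, 0.0]
contact_force: [0.3, -0.1, 0.8]
grip_width: 0.0003
```

Run:
```python
from bench import r
from h import *
w=r.grab_frame("wrist");s=r.grab_frame("scene")
a=cv2.resize(w["pixels"][150:350,200:440],None,fx=2.5,fy=2.5)
b=cv2.resize(s["pixels"][130:255,200:350],None,fx=4,fy=4,interpolation=cv2.INTER_CUBIC)
c=np.zeros((1,1))
cv2.imwrite("pics/w2.png",cv2.resize(np.hstack([a,b]),None,fx=.66,fy=1)[:,:,::-1] if 0 else np.hstack([cv2.resize(a,(400,333)),cv2.resize(b,(400,333))])[:,:,::-1])
```

```text
(no output)
```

View pics/w2.png

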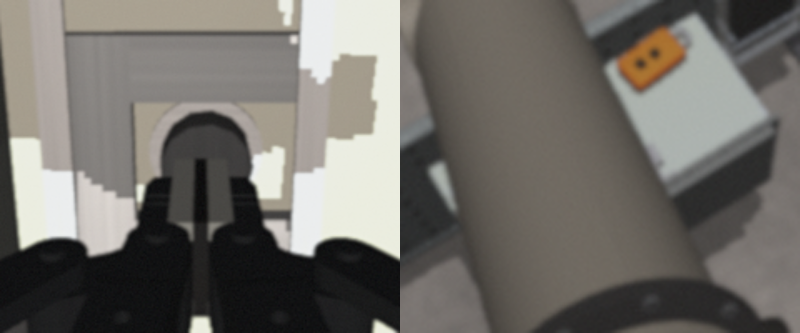

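>>> send_rows:
  deltas:
    - [0, 0, 0, 0.013, 0, 0, 0]
    - [0, 0, 0, 0.026, 0, 0, 0]
    - [0, 0, 0, 0.026, 0, 0, 0]
    - [0, 0, 0, 0.026, 0, 0, 0]

```text
clock: 5.83
tcp_pos: [0.5994, 0.0304, 0.2044]
orientation: [-2.151, -2.289, 0.0]
contact_force: [0.2, 0.2, -0.4]
grip_width: 0.0003
```

Run:
```python
from bench import r
from h import *
w=r.grab_frame("wrist");o=r.get_obs();t=np.array(o["tcp_pos"]);print(t,o["contact_force"],o["grip_width"])
np.savez("w3.npz",**w)
a=np.radians(3.5);ey=np.array([-np.sin(a),np.cos(a),0])
for h in(20,11,5,0,-5,-10): print(h,[proj(w,t-[0,0,h/1000]+ey*k)[0].round(1).tolist() for k in(0,.011)])
for z in(165,160,155,151): print("button z",z,proj(w,[.6003,.0302,.045+z/1000]).round(1))
a=cv2.resize(w["pixels"][170:290,250:390],None,fx=5,fy=5,interpolation=cv2.INTER_CUBIC)
cv2.imwrite("pics/w3.png",a[:,:,::-1])
```

```text
[0.59942233 0.03040106 0.20448958] [ 0.28327514 -0.02978125  0.38211387] 9.818659887557249e-05
20 [[321.3, 233.5], [321.3, 214.4]]
11 [[321.4, 239.6], [321.4, 219.7]]
5 [[321.4, 244.0], [321.5, 223.5]]
0 [[321.5, 247.8], [321.5, 226.8]]
-5 [[321.5, 251.9], [321.6, 230.4]]
-10 [[321.6, 256.2], [321.6, 234.1]]
button z 165 [[323.3 252.8]]
button z 160 [[323.2 248.7]]
button z 155 [[323.1 244.8]]
button z 151 [[323.1 241.8]]
```

View pics/w3.png

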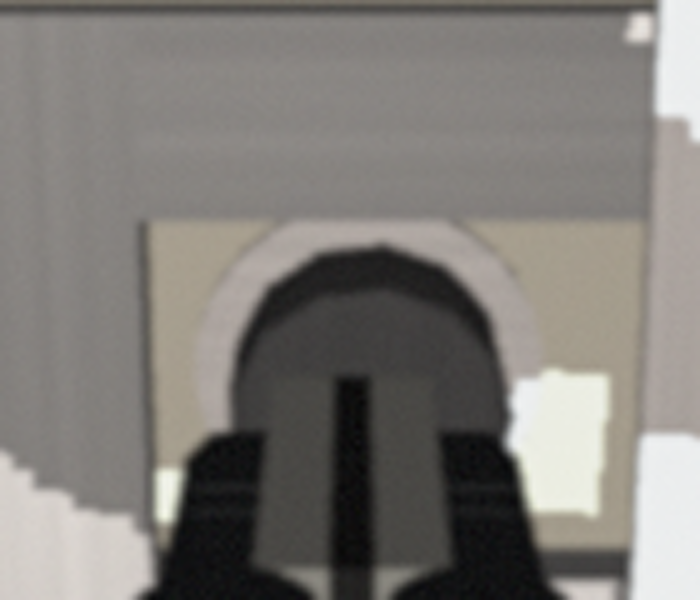

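>>> send_rows:
  deltas:
    - [0, 0, 0, 0.01, 0, 0, 0]
    - [0, 0, 0, 0.02, 0, 0, 0]
    - [0, 0, 0, 0.03, 0, 0, 0]
    - [0, 0, 0, 0.03, 0, 0, 0]

```text
clock: 6.22
tcp_pos: [0.5993, 0.0304, 0.1997]
orientation: [-2.151, -2.289, 0.001]
contact_force: [0.1, -0.3, 0.6]
grip_width: 0.0006
```

>>> send_rows:
  deltas:
    - [0, 0, 0, 0.01, 0, 0, 0]
    - [0, 0, 0, 0.02, 0, 0, 0]
    - [0, 0, 0, 0.02, 0, 0, 0]

```text
clock: 6.47
tcp_pos: [0.5993, 0.0304, 0.1967]
orientation: [-2.151, -2.289, 0.001]
contact_force: [0.1, 0.7, 0.2]
grip_width: 0.0001
```

Run:
```python
from bench import r
from h import *
w=r.grab_frame("wrist");o=r.get_obs();np.savez("w4.npz",**w);print(o["tcp_pos"],o["contact_force"],o["tau"])
w3=ld("w3.npz")
for n,f in(("w3",w3),("w4",w)):
    print(n,"col312",f["pixels"][196:262,312].mean(1).round().astype(int).tolist())
for z in(165,158,151):
    print(z,[proj(f,[.6003,.0302+.014,.045+z/1000]).round(1).tolist() for f in(w3,w)])
```

```text
[0.5993649  0.0304016  0.19687548] [-0.15412485  0.39912214 -0.73782536] [ 1.41180403e-02 -4.62455642e+01  8.54664713e+00 -2.56244141e+01
  4.20026510e-03 -1.77215890e-02  7.69570994e-03]
w3 col312 [134, 138, 135, 136, 136, 133, 134, 132, 130, 132, 129, 131, 131, 130, 130, 128, 129, 137, 153, 168, 169, 168, 165, 161, 139, 103, 65, 34, 32, 33, 35, 32, 35, 39, 52, 62, 64, 65, 65, 65, 64, 66, 64, 63, 65, 65, 64, 64, 65, 67, 72, 70, 71, 72, 71, 72, 71, 72, 72, 70, 72, 72, 70, 71, 72, 71]
w4 col312 [130, 131, 131, 131, 131, 133, 135, 135, 133, 132, 132, 130, 130, 129, 129, 129, 129, 129, 129, 127, 127, 127, 132, 147, 162, 169, 166, 164, 157, 137, 102, 62, 37, 29, 30, 34, 34, 30, 37, 43, 56, 63, 62, 65, 64, 63, 64, 63, 64, 65, 69, 73, 70, 69, 70, 70, 69, 71, 72, 70, 70, 70, 70, 70, 71, 71]
165 [[[325.2, 225.3]], [[325.6, 231.0]]]
158 [[[325.0, 220.6]], [[325.4, 225.8]]]
151 [[[324.8, 216.2]], [[325.2, 221.0]]]
```

>>> send_rows:
  deltas:
    - [0, 0, 0, 0.01, 0, 0, 0]
    - [0, 0, 0, 0.02, 0, 0, 0]
    - [0, 0, 0, 0.03, 0, 0, 0]
    - [0, 0, 0, 0.04, 0, 0, 0]
    - [0, 0, 0, 0.04, 0, 0, 0]

```text
clock: 6.93
tcp_pos: [0.5995, 0.0304, 0.191]
orientation: [-2.151, -2.289, 0.0]
contact_force: [-0.8, 0.1, 3.5]
grip_width: 0.0001
```

>>> send_rows:
  deltas:
    - [0, 0, 0, 0.01, 0, 0, 0]
    - [0, 0, 0, 0.02, 0, 0, 0]
    - [0, 0, 0, 0.02, 0, 0, 0]

```text
clock: 7.18
tcp_pos: [0.5995, 0.0304, 0.188]
orientation: [2.151, 2.289, 0.0]
contact_force: [-1.6, 0.0, 3.3]
grip_width: -0.0001
```

>>> send_rows:
  deltas:
    - [0, 0, 0, 0.01, 0, 0, 0]
    - [0, 0, 0, 0.02, 0, 0, 0]
    - [0, 0, 0, 0.03, 0, 0, 0]
    - [0, 0, 0, 0.04, 0, 0, 0]
    - [0, 0, 0, 0.04, 0, 0, 0]

```text
clock: 7.6
tcp_pos: [0.5996, 0.0304, 0.1819]
orientation: [2.151, 2.289, 0.0]
contact_force: [-2.1, 0.8, 4.9]
grip_width: -0.0
```

>>> send_rows:
  deltas:
    - [0, 0, 0, 0.01, 0, 0, 0]
    - [0, 0, 0, 0.015, 0, 0, 0]
    - [0, 0, 0, 0.015, 0, 0, 0]

```text
clock: 7.85
tcp_pos: [0.5995, 0.0304, 0.1799]
orientation: [-2.151, -2.289, -0.0]
contact_force: [-2.5, 0.4, 5.3]
grip_width: -0.0002
```

>>> send_rows:
  deltas:
    - [0, 0, 0, 0.01, 0, 0, 0]
    - [0, 0, 0, 0.01, 0, 0, 0]
    - [0, 0, 0, 0.01, 0, 0, 0]

```text
clock: 8.1
tcp_pos: [0.5996, 0.0304, 0.1785]
orientation: [-2.151, -2.289, -0.0]
contact_force: [-3.1, 0.6, 6.2]
grip_width: -0.0002
```

>>> send_rows:
  deltas:
    - [0, 0, 0, 0.005, 0, 0, 0]
    - [0, 0, 0, 0.005, 0, 0, 0]
    - [0, 0, 0, 0.005, 0, 0, 0]

```text
clock: 8.35
tcp_pos: [0.5995, 0.0305, 0.1779]
orientation: [-2.151, -2.289, -0.0]
contact_force: [-2.0, 1.0, 7.5]
grip_width: 0.0001
```

>>> send_rows:
  deltas:
    - [0, 0.02, 0, 0, 0, 0, 0]
    - [0, 0.04, 0, 0, 0, 0, 0]
    - [0, 0.06, 0, 0, 0, 0, 0]
    - [0, 0.08, 0, 0, 0, 0, 0]
    - [0, 0.1, 0, 0, 0, 0, 0]
    - [0, 0.1, 0, 0, 0, 0, 0]

```text
clock: 8.85
tcp_pos: [0.5995, 0.0431, 0.1783]
orientation: [2.151, 2.285, -0.001]
contact_force: [-0.7, -4.1, 6.5]
grip_width: -0.0003
```

>>> send_rows:
  deltas:
    - [0, 0.015, 0, 0, 0, 0, 0]
    - [0, 0.03, 0, 0, 0, 0, 0]
    - [0, 0.045, 0, 0, 0, 0, 0]
    - [0, 0.045, 0, 0, 0, 0, 0]

```text
clock: 9.18
tcp_pos: [0.5991, 0.0496, 0.1783]
orientation: [2.151, 2.285, -0.001]
contact_force: [0.3, -5.5, 6.6]
grip_width: -0.0002
```

>>> send_rows:
  deltas:
    - [0, 0.02, 0, 0, 0, 0, 0]
    - [0, 0.04, 0, 0, 0, 0, 0]
    - [0, 0.06, 0, 0, 0, 0, 0]
    - [0, 0.08, 0, 0, 0, 0, 0]
    - [0, 0.1, 0, 0, 0, 0, 0]
    - [0, 0.12, 0, 0, 0, 0, 0]
    - [0, 0.14, 0, 0, 0, 0, 0]
    - [0, 0.16, 0, 0, 0, 0, 0]
    - [0, 0.16, 0, 0, 0, 0, 0]

```text
clock: 9.93
tcp_pos: [0.5974, 0.0753, 0.1778]
orientation: [2.15, 2.287, 0.0]
contact_force: [0.8, -4.0, 2.5]
grip_width: -0.0
```

>>> send_rows:
  deltas:
    - [0, 0.01, 0, 0, 0, 0, 0]
    - [0, 0.02, 0, 0, 0, 0, 0]
    - [0, 0.03, 0, 0, 0, 0, 0]
    - [0, 0.03, 0, 0, 0, 0, 0]

```text
clock: 10.27
tcp_pos: [0.5971, 0.0797, 0.1778]
orientation: [2.151, 2.287, 0.0]
contact_force: [1.9, -4.0, 3.2]
grip_width: 0.0
```

>>> send_rows:
  deltas:
    - [0, 0.01, 0, 0, 0, 0, 0]
    - [0, 0.015, 0, 0, 0, 0, 0]
    - [0, 0.015, 0, 0, 0, 0, 0]

```text
clock: 10.52
tcp_pos: [0.5969, 0.082, 0.1778]
orientation: [2.151, 2.287, 0.001]
contact_force: [2.3, -4.2, 3.7]
grip_width: 0.0
```

>>> send_rows:
  deltas:
    - [0, 0.01, 0, 0, 0, 0, 0]
    - [0, 0.01, 0, 0, 0, 0, 0]
    - [0, 0.01, 0, 0, 0, 0, 0]

```text
clock: 10.77
tcp_pos: [0.5969, 0.0824, 0.1778]
orientation: [2.151, 2.286, -0.0]
contact_force: [2.5, -7.2, 3.8]
grip_width: 0.0
```

>>> send_rows:
  deltas:
    - [0, 0.007, 0, 0, 0, 0, 0]
    - [0, 0.007, 0, 0, 0, 0, 0]
    - [0, 0.007, 0, 0, 0, 0, 0]

```text
clock: 11.02
tcp_pos: [0.5969, 0.0824, 0.1778]
orientation: [2.152, 2.284, -0.002]
contact_force: [2.7, -8.2, 4.1]
grip_width: 0.0002
```

>>> send_rows:
  deltas:
    - [0, -0.02, 0, 0, 0, 0, 0]
    - [0, -0.04, 0, 0, 0, 0, 0]
    - [0, -0.04, 0, -0.1, 0, 0, 0]
    - [0, -0.04, 0, -0.2, 0, 0, 0]
    - [0, -0.04, 0, -0.35, 0, 0, 0]
    - [0, -0.04, 0, -0.5, 0, 0, 0]
    - [0, -0.04, 0, -0.5, 0, 0, 0]

```text
clock: 11.6
tcp_pos: [0.5982, 0.0805, 0.2563]
orientation: [2.149, 2.289, 0.009]
contact_force: [1.3, -0.6, 0.9]
grip_width: 0.0001
```

>>> send_rows:
  deltas:
    - [0, -0.2, -0.05, 0, 0, 0, 0]
    - [0, -0.4, -0.1, 0, 0, 0, 0]
    - [0, -0.6, -0.15, 0, 0, 0, 0]
    - [0, -0.8, -0.2, 0, 0, 0, 0]
    - [0, -1, -0.2, 0, 0, 0, 0]
    - [0, -1, -0.2, 0, 0, 0, 0]
    - [0, -1, -0.2, 0, 0, 0, 0]

```text
clock: 12.18
tcp_pos: [0.5751, -0.0734, 0.252]
orientation: [-2.154, -2.285, 0.0]
contact_force: [0.6, 0.5, 0.1]
grip_width: 0.0003
```

Run:
```python
from bench import r
from h import *
w=r.grab_frame("wrist");o=r.get_obs();np.savez("w5.npz",**w);print(o["tcp_pos"],o["contact_force"])
a=np.radians(3.5);R=np.array([[np.cos(a),-np.sin(a)],[np.sin(a),np.cos(a)]]);O=np.array([.606,-.0145])
im=w["pixels"][:,:,::-1].copy()
print("tcp case",(R.T@(np.array(o["tcp_pos"][:2])-O)*1000).round(1))
for p in([-3,45,154],[26,109,161],[26,71,161],[-25,71,161],[-35,8,160],[-65,-85,178],[-65,100,178]):
    P=np.r_[O+R@(np.array(p[:2])/1000),p[2]/1000+.045];u=proj(w,P)[0];print(p,u.round(1))
    if 0<u[0]<640 and 0<u[1]<400: cv2.circle(im,(int(u[0]),int(u[1])),2,(0,0,255),-1)
cv2.imwrite("pics/w5.png",im)
```

```text
[ 0.57541131 -0.07151592  0.25183975] [ 0.49101149  0.70183082 -0.02523073]
tcp case [-34. -55.]
[-3, 45, 154] [376.5  42.3]
[26, 109, 161] [ 442.6 -100.9]
[26, 71, 161] [436.  -14.1]
[-25, 71, 161] [338.6 -13.8]
[-35, 8, 160] [319.9 110.7]
[-65, -85, 178] [270.1 272.6]
[-65, 100, 178] [253.2 -97.5]
```

View pics/w5.png

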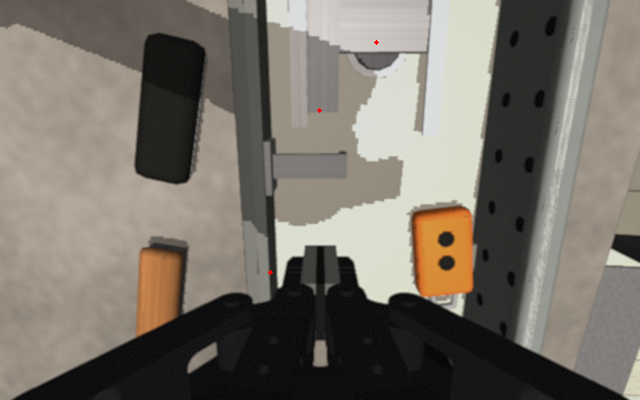

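>>> send_rows:
  deltas:
    - [0, -0.07, -0.02, 0, 0, 0, 0]
    - [0, -0.13, -0.04, 0, 0, 0, 0]
    - [0, -0.13, -0.04, 0.1, 0, 0, 0]
    - [0, -0.13, -0.04, 0.2, 0, 0, 0]
    - [0, -0.13, -0.04, 0.3, 0, 0, 0]
    - [0, -0.13, -0.04, 0.35, 0, 0, 0]
    - [0, -0.13, -0.04, 0.39, 0, 0, 0]
    - [0, -0.13, -0.04, 0.39, 0, 0, 0]
    - [0, -0.13, -0.04, 0.39, 0, 0, 0]

```text
clock: 12.98
tcp_pos: [0.5712, -0.0921, 0.1943]
orientation: [2.151, 2.289, -0.0]
contact_force: [0.0, 0.1, -0.0]
grip_width: -0.0003
```

>>> send_rows:
  deltas:
    - [0, 0, -0.02, 0, 0, 0, 0]
    - [0, 0, -0.04, 0, 0, 0, 0]
    - [0, 0, -0.06, 0, 0, 0, 0]
    - [0, 0, -0.08, 0, 0, 0, 0]
    - [0, 0, -0.1, 0, 0, 0, 0]
    - [0, 0, -0.1, 0, 0, 0, 0]

```text
clock: 13.48
tcp_pos: [0.5559, -0.093, 0.1944]
orientation: [2.151, 2.289, 0.001]
contact_force: [-0.2, -0.2, 0.0]
grip_width: -0.0
```

>>> send_rows:
  deltas:
    - [0, 0, -0.015, 0, 0, 0, 0]
    - [0, 0, -0.03, 0, 0, 0, 0]
    - [0, 0, -0.045, 0, 0, 0, 0]
    - [0, 0, -0.06, 0, 0, 0, 0]
    - [0, 0, -0.06, 0, 0, 0, 0]

```text
clock: 13.9
tcp_pos: [0.5466, -0.0936, 0.194]
orientation: [-2.151, -2.289, 0.0]
contact_force: [1.3, -0.5, -0.2]
grip_width: -0.0001
```

>>> send_rows:
  deltas:
    - [0, 0, -0.02, 0, 0, 0, 0]
    - [0, 0, -0.04, 0, 0, 0, 0]
    - [0, 0, -0.06, 0.003, 0, 0, 0]
    - [0, 0, -0.08, 0.007, 0, 0, 0]
    - [0, 0, -0.1, 0.01, 0, 0, 0]
    - [0, 0, -0.1, 0.01, 0, 0, 0]

```text
clock: 14.4
tcp_pos: [0.5313, -0.0945, 0.1926]
orientation: [-2.151, -2.288, 0.0]
contact_force: [0.0, 0.1, 0.2]
grip_width: -0.0005
```

Run:
```python
from bench import r
from h import *
w=r.grab_frame("wrist");o=r.get_obs();print(o["tcp_pos"],o["contact_force"])
cv2.imwrite("pics/w6.png",w["pixels"][:,:,::-1])
```

```text
[ 0.53140124 -0.09448996  0.19249135] [ 0.07090519 -0.08263074 -0.5526658 ]
```

View pics/w6.png

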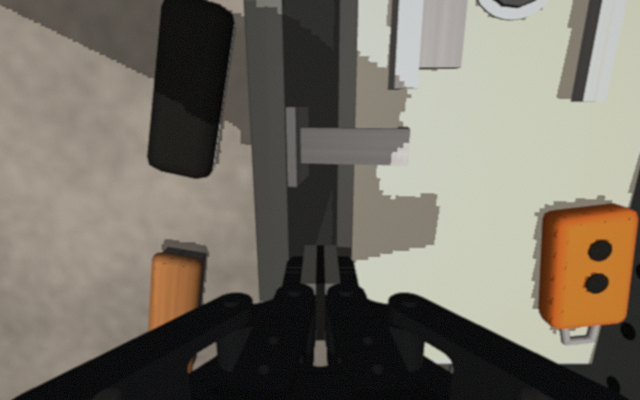

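>>> send_rows:
  deltas:
    - [0, 0, -0.025, 0.006, 0, 0, 0]
    - [0, 0, -0.05, 0.012, 0, 0, 0]
    - [0, 0, -0.075, 0.018, 0, 0, 0]
    - [0, 0, -0.1, 0.025, 0, 0, 0]
    - [0, 0, -0.125, 0.033, 0, 0, 0]
    - [0, 0, -0.15, 0.042, 0, 0, 0]
    - [0, 0, -0.175, 0.051, 0, 0, 0]
    - [0, 0, -0.2, 0.06, 0, 0, 0]
    - [0, 0, -0.2, 0.06, 0, 0, 0]

```text
clock: 15.2
tcp_pos: [0.5008, -0.0964, 0.1831]
orientation: [-2.151, -2.288, 0.001]
contact_force: [-0.3, -0.6, 0.4]
grip_width: -0.0
```

>>> send_rows:
  deltas:
    - [0, 0, -0.025, 0.012, 0, 0, 0]
    - [0, 0, -0.05, 0.023, 0, 0, 0]
    - [0, 0, -0.075, 0.034, 0, 0, 0]
    - [0, 0, -0.1, 0.045, 0, 0, 0]
    - [0, 0, -0.12, 0.056, 0, 0, 0]
    - [0, 0, -0.14, 0.067, 0, 0, 0]
    - [0, 0, -0.16, 0.078, 0, 0, 0]
    - [0, 0, -0.16, 0.078, 0, 0, 0]

```text
clock: 15.87
tcp_pos: [0.4772, -0.0978, 0.1714]
orientation: [-2.151, -2.288, 0.001]
contact_force: [0.2, 0.3, 0.2]
grip_width: 0.0002
```

>>> send_rows:
  deltas:
    - [0, 0, -0.02, 0.012, 0, 0, 0]
    - [0, 0, -0.04, 0.024, 0, 0, 0]
    - [0, 0, -0.05, 0.03, 0, 0, 0]

```text
clock: 16.12
tcp_pos: [0.4702, -0.0983, 0.1671]
orientation: [-2.151, -2.289, 0.0]
contact_force: [0.5, -0.0, 0.5]
grip_width: 0.0001
```

>>> send_rows:
  deltas:
    - [0, 0, -0.015, 0.01, 0, 0, 0]
    - [0, 0, -0.03, 0.02, 0, 0, 0]

```text
clock: 16.28
tcp_pos: [0.466, -0.0986, 0.1643]
orientation: [-2.151, -2.289, 0.0]
contact_force: [1.2, 1.3, 0.7]
grip_width: -0.0002
```

Run:
```python
from bench import r
from h import *
w=r.grab_frame("wrist");o=r.get_obs();print(o["tcp_pos"],o["contact_force"],o["clock"])
a=np.radians(3.5);R=np.array([[np.cos(a),-np.sin(a)],[np.sin(a),np.cos(a)]]);O=np.array([.606,-.0145])
# predicted inner top edge at y=-20..,for tilts, vs. image
for th in(.3,.4,.5,.55,.6):
    p=np.array([-67+2*np.cos(th)-170*np.sin(th),-30,8+170*np.cos(th)+2*np.sin(th)])
    P=np.r_[O+R@(p[:2]/1000),p[2]/1000+.045];print(th,p.round(1),proj(w,P).round(1))
cv2.imwrite("pics/w7.png",w["pixels"][:,:,::-1])
```

```text
[ 0.46582007 -0.09859346  0.16413949] [0.44441759 0.90439716 2.2615753 ] 16.3333
0.3 [-115.3  -30.   171. ] [[414.8 179.2]]
0.4 [-131.4  -30.   165.4] [[362.4 175.8]]
0.5 [-146.7  -30.   158.1] [[316.5 171.8]]
0.55 [-154.2  -30.   154. ] [[296.3 169.7]]
0.6 [-161.3  -30.   149.4] [[278.1 167.6]]
```

View pics/w7.png

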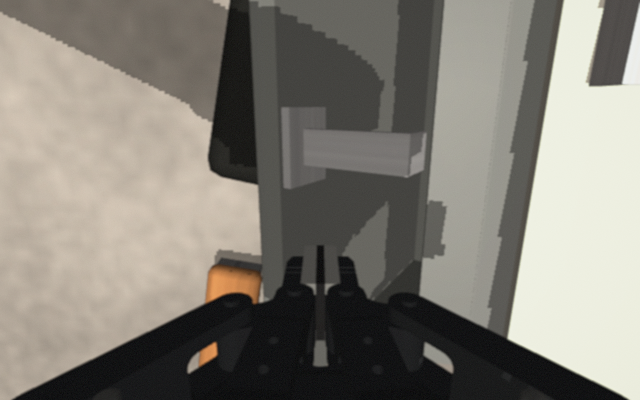

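>>> send_rows:
  deltas:
    - [0, 0, 0.02, 0, 0, 0, 0]
    - [0, 0, 0.04, 0, 0, 0, 0]
    - [0, 0, 0.04, -0.1, 0, 0, 0]
    - [0, 0, 0.04, -0.25, 0, 0, 0]
    - [0, 0, 0.04, -0.5, 0, 0, 0]
    - [0, 0, 0.04, -0.75, 0, 0, 0]
    - [0, 0, 0.04, -1, 0, 0, 0]
    - [0, 0, 0.04, -1, 0, 0, 0]

```text
clock: 17.0
tcp_pos: [0.476, -0.0991, 0.3211]
orientation: [2.147, 2.283, 0.013]
contact_force: [0.4, -0.6, -0.3]
grip_width: -0.0002
```

>>> send_rows:
  deltas:
    - [0, 0.2, 0, -0.1, 0, 0, 0]
    - [0, 0.4, 0, -0.2, 0, 0, 0]
    - [0, 0.6, 0, -0.2, 0, 0, 0]
    - [0, 0.8, 0, -0.2, 0, 0, 0]
    - [0, 1, 0, -0.2, 0, 0, 0]

```text
clock: 17.42
tcp_pos: [0.4628, 0.053, 0.3446]
orientation: [-2.151, -2.289, -0.001]
contact_force: [0.7, 0.0, 0.1]
grip_width: 0.0001
```

>>> send_rows:
  deltas:
    - [0, 0.2, 0, 0, 0, 0, 0]
    - [0, 0.4, 0, 0, 0, 0, 0]
    - [0, 0.6, 0, 0, 0, 0, 0]
    - [0, 0.8, 0, 0, 0, 0, 0]
    - [0, 1, 0, 0, 0, 0, 0]

```text
clock: 17.83
tcp_pos: [0.4533, 0.2027, 0.3442]
orientation: [-2.151, -2.289, 0.001]
contact_force: [0.7, 0.4, 0.5]
grip_width: 0.0
```

>>> send_rows:
  deltas:
    - [0, 0.2, 0, 0, 0, 0, 0]
    - [0, 0.4, 0, 0, 0, 0, 0]
    - [0, 0.6, 0, 0, 0, 0, 0]
    - [0, 0.8, 0, 0, 0, 0, 0]
    - [0, 1, 0, 0, 0, 0, 0]
    - [0, 1, 0, 0, 0, 0, 0]
    - [0, 1, 0, 0, 0, 0, 0]
    - [0, 1, 0, 0, 0, 0, 0]

```text
clock: 18.5
tcp_pos: [0.4446, 0.3503, 0.3439]
orientation: [2.152, 2.288, -0.002]
contact_force: [-0.5, -0.3, 0.7]
grip_width: -0.0001
```

Run:
```python
from bench import r
from h import *
o=r.get_obs();print(o["tcp_pos"],o["contact_force"],o["clock"])
t=r.grab_frame("top");np.savez("top9.npz",**t)
a=np.radians(3.5);R=np.array([[np.cos(a),-np.sin(a)],[np.sin(a),np.cos(a)]]);O=np.array([.606,-.0145])
im=cv2.resize(t["pixels"][110:290,180:480],None,fx=2.6,fy=2.6,interpolation=cv2.INTER_CUBIC)[:,:,::-1].copy()
for th in(.4,.5,.6):
    p=np.array([-67+2*np.cos(th)-170*np.sin(th),-85,8+170*np.cos(th)+2*np.sin(th)])
    u=(proj(t,np.r_[O+R@(p[:2]/1000),p[2]/1000+.045])[0]-[180,110])*2.6;print(th,u); cv2.circle(im,(int(u[0]),int(u[1])),2,(0,0,255),-1)
cv2.imwrite("pics/t9.png",im)
```

```text
[0.44458265 0.35030113 0.34392124] [-0.47504166 -0.34192423  0.66049931] 18.5
0.4 [398.19487035 274.81128437]
0.5 [399.50894635 291.9968795 ]
0.6 [400.6968653  308.39762922]
```

View pics/t9.png

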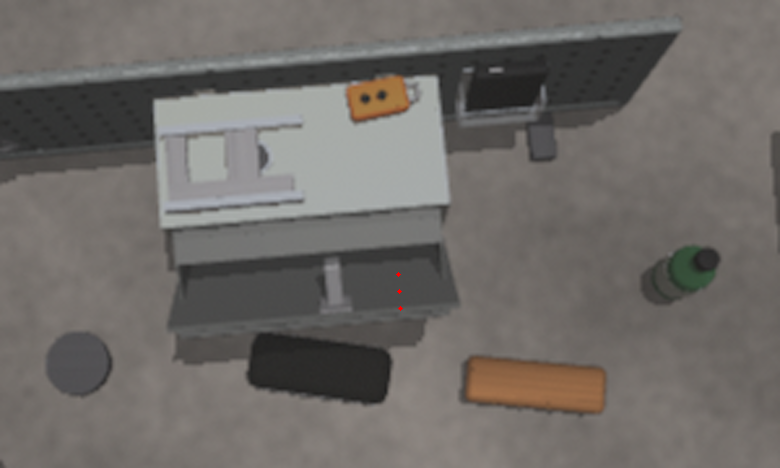

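The last top view shows three things:
- **Bin:** the panel's inner edge is at about (400, 309), matching the 0.6 rad prediction.
- **Bolt:** it is fully drawn over the button.
- **Loose things:** all are in place, and the arm is clear.

```bash
python3 -c "
from bench import r
print(r.hand_in())"
```

```text
the job is handed in; nothing more can be done
None
```

I opened the bin and handed the job in at about 18.5 s of the 48 s. No verdict is reported, so this rests on my own checks.

- **Button and bolt:** I pressed the button with the shut fingertips until the upward force reached 7.5 N. I then pushed the bolt to +y until it stopped moving and the force rose to about 8 N. The wrist view put the tongue tip where 45 mm of travel predicts, with the shoulder over the button.
- **Bin:** I pushed the panel out from behind along its arc, with under about 2.5 N on the sensor at each check. The wrist and final top views both put its top edge at about 0.59–0.6 rad.
- **End state:** In the final top view the key cover, power bank, tin, brush, glasses case and bottle look unmoved, judged by eye rather than measured. The hand was clear, with sensor forces within noise.

**What disagreed:**
- The fingertips touched about 18 mm behind the reported TCP height, where the text says they stand 11 mm ahead of it. I therefore pressed by force and checked against the camera.
- The wrist view placed the button about 3 mm further to +y than the fixed cameras, so I averaged the two.
- The hinge force mostly read near zero between steps, not the stated 2–3 N, so I judged the tilt from the images.

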